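# Put the lathe tooling back in its drawer inserts

## Robot

A 6-joint arm with a two-finger parallel gripper is mounted at the origin on the work surface. World frame = base frame: x ahead of the robot, y to its left, z up, the work surface at z = 0. Lengths are in m, angles in rad, forces in N, time in s.
With the tool pointing down it reaches from about 0.25 to 0.775 m from the base axis. Payload 4 kg.
Tool frame: the origin (TCP) lies at the very end of the fingers, on their centre line; the grasp point (between the pads) lies 19 mm behind it (robot.hold_point_z is the distance from the TCP to the grasp point, in m); z points along the fingers, y is the line along which they close (so a half turn about z gives the same grasp; the last joint's range is limited). The gripper opens to 94 mm and grips with 3 to 60 N. Pads are 16 mm wide; open, the fingers measure 119 mm over their backs; the gripper's body (75 mm by 177 mm) begins 78 mm behind the grasp point.
Start: joints at [-1.393, 0.087, 1.371, -0, 1.684, -0.103], TCP at [0.152, -0.528, 0.206] pointing down, gripper open.
Joint ranges: [-3.1, 3.1], [-0.76, 2.03], [0.27, 2.55], [-1.08, 4.22], [0.17, 2.65], [-2.57, 2.57]. Speed limits (rad/s): [2.79, 2.79, 3.14, 3.14, 3.14, 3.14].

## Interface

Orientations are given as [roll, pitch, yaw] about the fixed x, y, z axes, in that order (R = Rz(yaw) Ry(pitch) Rx(roll)).
In Python, from bench import robot gives the robot as it stands.
- The arm moves only by the tool carry_out, never from a script. Its argument "steps" is a list of rows, each a list of 3 entries, a list of its own where there are three numbers: the shift along the tool's x, y, z in m, then the turn about the tool's z in units of 10 degrees (1.0 is 10 degrees), then the closure, from -1 (fully open) to 1 (shut). In form: [[[tx, ty, tz], roll, jaw], ...]. A call has 1 to 10 rows; each row is the pose to reach, as a shift and turn from the pose commanded when the call began, along the tool's axes at that moment; what a row does not reach only later rows make up. A row lasts 1/8 s, in which the tool goes at most 62.5 mm and 10.7 degrees, less where a joint would pass 70% of its speed; a pose out of reach is approached as far as the arm can. A call with a gripper value outside its range is refused whole. The fingers move at their own pace and stop on an object; the grip force is fixed at half the most. Time passes only in rows, so rows that repeat a pose let the fingers close. It gives the time, the measured TCP pose, the force, the opening and the grip force at its end, in the units of the state.
- robot.get_obs(): the state, without advancing time (a new reading comes with each control period).
- robot.snapshot(name): name is "scene" or "top" or "wrist"; returns a dict with "image" (480x640x3 uint8, red, green, blue), "z_map" (480x640 float32, m along the optical axis (not along the pixel's ray), 0 where there is no reading), "mtx" (3x3 intrinsics, pixels), "R" (3x3) and "t" (3): a world point X has camera coordinates R X + t. Camera axes: x right, y down, z forward; pixel columns grow to the right and rows downward; lengths in m; the calibration is good to about 2 mm. A picture is of the moment at which its call begins.
- robot.close_job(): hands the job in; it is judged then, once.
The state is a dict: "time": time; "joint_positions": joint angles; "qvel": joint speeds; "joint_torque": joint torques, N m; "tool_pos": TCP position; "ee_rot": TCP orientation; "wrist_force": force on the tool from outside, world axes, zero at the start; "wrist_torque": the same for the moment, N m; "width": finger opening in m; "finger_force": force on a finger pad.
Only numpy, scipy, OpenCV 4.12 (cv2) and the standard library are available. Lean on these libraries where they do the work, as an engineer would, in place of code of your own. Each camera call takes 0.05 s, during which the arm holds its last target. There are 200 camera calls.

## Task

Four pieces of lathe and mill tooling lie on the blue-green bench mat: a round milling cutter, a brass sleeve, a bright chuck jaw and a dark tool holder with a bar. Put each one back, set down gently and not dropped, into the foam insert in the drawer whose yellow cut-out matches its outline, so that every piece stands upright, flat on the bottom of its own recess, with the tool holder's bar in the bar's slot. Leave the green paste jar and the screwdriver where they are.

Things in the scene. Friction and masses are not known exactly. Their poses are not given: they have to be found in the camera images.
- cutter_mid (a point): Round steel milling cutter with dark teeth and a dark bore, a plain disc 52 mm in diameter and 24 mm high, 0.3 kg, loose on the mat (3 mm thick). Point at its centre, 12 mm above its underside; z is its axis.
- sleeve_mid (a point): Brass slitted collet sleeve, an upright plain cylinder 34 mm in diameter and 40 mm high, 0.2 kg, loose on the mat (3 mm thick). Point at its centre, 20 mm above its underside; z is its axis.
- jaw_mid (a point): Bright aluminium chuck jaw, a block 72 (its x) x 30 (its y) x 32 mm high with two dark screw holes on top, 0.25 kg, loose on the mat (3 mm thick). Point at its centre, 16 mm above its underside. May go in either way round.
- holder_mid (a point): Dark steel tool holder, 0.45 kg, loose on the mat: a block 50 (x) x 40 (y) x 34 mm high, with a bar 16 mm wide that sticks out 45 mm from the block's +x face (bar from 2 to 18 mm above the underside) and has an orange tip. Point at the centre of the block (without the bar), 17 mm above its underside; +x points along the bar to its tip.
- insert_cutter_spot (a point): Fixed black foam insert 124 (x) x 110 (y) mm in the drawer. It has a round recess 68 mm in diameter, in the middle. Recess 9 mm deep, yellow floor 8 mm above the bench. Point at the centre of the recess floor, z up. For the milling cutter. The drawer is an open tray 322 x 312 mm, walls 24 mm high.
- insert_sleeve_spot (a point): Fixed black foam insert 124 (x) x 110 (y) mm in the drawer. It has a round recess 50 mm in diameter, in the middle. Recess 9 mm deep, yellow floor 8 mm above the bench. Point at the centre of the recess floor, z up. For the brass sleeve.
- insert_jaw_spot (a point): Fixed black foam insert 124 (x) x 110 (y) mm in the drawer. It has a rectangular recess 88 (x) x 46 (y) mm, in the middle. Recess 9 mm deep, yellow floor 8 mm above the bench. Point at the centre of the recess floor, z up. For the chuck jaw.
- insert_holder_spot (a point): Fixed black foam insert 124 (x) x 110 (y) mm in the drawer. It has a recess of 66 (x) x 56 (y) mm for the block, and from its +x side a slot 32 mm wide and 45 mm long for the bar. Recess 9 mm deep, yellow floor 8 mm above the bench. Point on the recess floor under the place of the block's centre (23 mm to -x of the insert's middle), z up, +x along the slot: the bar's tip must point this way. For the tool holder.
- paste_mid (a point): Green jar of cutting paste with a red lid, 54 mm in diameter, 58 mm high, standing to the right (-y) of the drawer or mat. Point at its centre, 29 mm up. Leave it alone.
- driver_grip (a point): Red-handled screwdriver lying on the bench to the left (+y) of the drawer or mat. Point on its handle. Leave it alone.

How it is judged:
At the end, for the whole second after the job is handed in: Each piece upright (within 4 degrees), its centre within 12 mm of its own recess's centre and within 3 mm of its resting height, holder in line with its slot (20 degrees), all released and at rest; none let go over 5 cm up; jar and screwdriver moved under 30 mm (horizontal distance between cutter_mid and insert_cutter_spot below 0.012 m and z of cutter_mid in the frame of insert_cutter_spot between 0.009 and 0.015 m and angle between each of cutter_mid, sleeve_mid, jaw_mid, holder_mid's own z axis and vertical below 0.07 rad and linear speed of each of cutter, sleeve, jaw, holder below 0.02 m/s and horizontal distance between sleeve_mid and insert_sleeve_spot below 0.012 m and z of sleeve_mid in the frame of insert_sleeve_spot between 0.017 and 0.023 m and horizontal distance between jaw_mid and insert_jaw_spot below 0.012 m and z of jaw_mid in the frame of insert_jaw_spot between 0.013 and 0.019 m and horizontal distance between holder_mid and insert_holder_spot below 0.012 m and z of holder_mid in the frame of insert_holder_spot between 0.014 and 0.02 m and angle between the x axis of holder_mid and the x axis of insert_holder_spot, either way round below 0.35 rad); the robot touches nothing.
It fails at once if a piece is let go in mid-air, more than about 5 cm above its recess ((height (world z) of cutter_mid above 0.07 m and contact force between the fingers and cutter below 0.05 N) or (height (world z) of sleeve_mid above 0.078 m and contact force between the fingers and sleeve below 0.05 N) or (height (world z) of jaw_mid above 0.074 m and contact force between the fingers and jaw below 0.05 N) or (height (world z) of holder_mid above 0.075 m and contact force between the fingers and holder below 0.05 N)).
It fails at once if the paste jar is pushed away or knocked over (distance of paste_mid from where it was at the start of the episode above 0.03 m).
It fails at once if the screwdriver is pushed away or knocked over (distance of driver_grip from where it was at the start of the episode above 0.03 m).
It also fails if it takes over 112 s, if anything falls off the work surface, if the arm or the gripper's body presses on something with over 40 N, if the wrist force passes 120 N, or if a joint passes its speed limit or range.

## Working session

There is one attempt and no reset: what is moved stays moved. The work goes in short steps, Python scripts to look and compute and a tool call to move; the robot and the scene stay as the last step left them, time stands still between calls to the robot, and variables do not carry over. Pictures are saved under pics/ and viewed, at most 14 in all, crops included, and the job is handed in when it is done.

Besides the shell and the picture viewer there is one more tool, called after "Request:" as name(argument=value, ...) on one line, values as JSON. carry_out: Moves the arm, as the interface text tells. Its arguments: {"type":"object","properties":{"steps":{"type":"array","items":{"type":"array"}}},"required":["steps"]}

```bash
mkdir -p pics; ls
python3 - <<'E'
from bench import robot
import cv2,numpy as np
o=robot.get_obs();print(o)
for n in("top","scene"):
    s=robot.snapshot(n);cv2.imwrite(f"pics/{n}0.png",s["image"][...,::-1]);np.savez(f"{n}0.npz",**s);print(n,s["mtx"],s["R"],s["t"])
E
```

```text
pics
{'time': 0.0, 'joint_positions': array([-1.39310107e+00,  8.79588642e-02,  1.37222823e+00, -2.54645723e-05,
        1.68362384e+00, -1.03101517e-01]), 'qvel': array([ 7.58976810e-05,  1.09534708e-03,  2.18633209e-04, -1.40667101e-03,
       -2.54092827e-04,  3.74494919e-04]), 'joint_torque': array([ 8.79173185e-04, -3.40182388e+01, -3.02424753e+01,  7.17527093e-02,
        3.31064360e-02, -1.68448082e-04]), 'tool_pos': array([ 0.15230487, -0.5279173 ,  0.20431529]), 'ee_rot': array([-3.13938354e+00, -2.03128811e-04,  2.80793714e-01]), 'wrist_force': array([-0.0584386 , -0.11946768, -0.67250028]), 'wrist_torque': array([0.00958399, 0.02857499, 0.01365298]), 'finger_force': 0.0, 'width': 0.09425566600745945}
top [[445.22982797   0.         319.13524855]
 [  0.         445.22982797 243.27603909]
 [  0.           0.           1.        ]] [[-0.0241044  -0.99950625  0.02015536]
 [-0.99020418  0.02109677 -0.13802391]
 [ 0.13753055 -0.0232849  -0.99022379]] [-0.00859532  0.54973858  0.95962443]
scene [[562.82490292   0.         322.06731265]
 [  0.         562.82490292 236.48813831]
 [  0.           0.           1.        ]] [[-0.39365184  0.91925237 -0.00364931]
 [ 0.49643408  0.20924365 -0.84247866]
 [-0.77368691 -0.33345492 -0.53871735]] [ 0.21780492 -0.21520489  1.5271304 ]
```

View pics/top0.png

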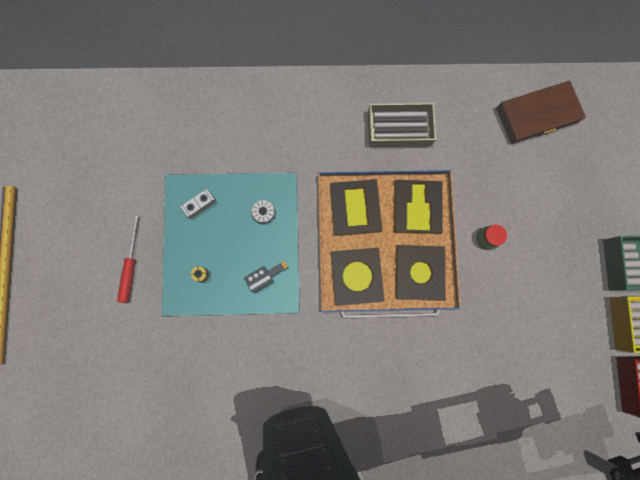

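View pics/scene0.png

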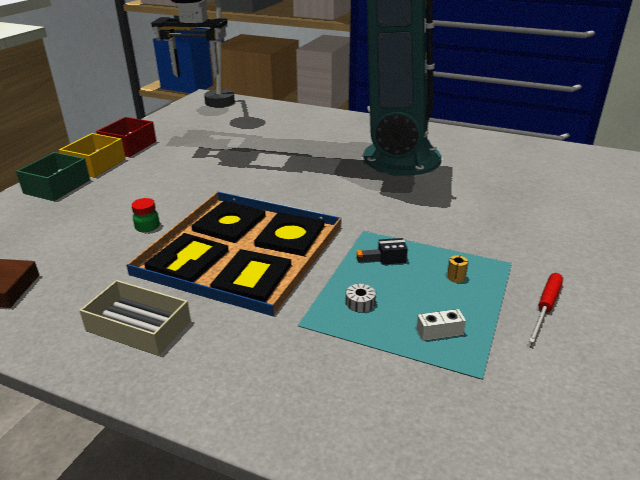

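The top view shows the jaw at (198,204), cutter at (262,211), sleeve at (199,273) and holder at (259,279) with its orange tip at (283,266). The recesses are jaw (356,207), holder (418,207) with its slot pointing up the image, cutter (357,276) and sleeve (421,272). The scene view agrees.

```bash
cat > h.py <<'E'
import numpy as np,cv2
def world(s):
    K,R,t=s["mtx"],s["R"],s["t"];v,u=np.mgrid[:480,:640];z=s["z_map"]
    P=np.stack([(u-K[0,2])/K[0,0]*z,(v-K[1,2])/K[1,1]*z,z],-1)
    return (P-t)@R
def cast(s,uv,h):
    uv=np.atleast_2d(uv).astype(float);K,R,t=s["mtx"],s["R"],s["t"]
    d=np.c_[uv,np.ones(len(uv))]@np.linalg.inv(K).T@R;c=-R.T@t
    return c+d*((h-c[2])/d[:,2:])
def rect(xy):
    (c,(a,b),g)=cv2.minAreaRect(np.float32(xy*1000))
    if a<b:a,b,g=b,a,g+90
    return np.round(c,1),round(a,1),round(b,1),round((g+90)%180-90,1)
E
python3 - <<'E'
from h import *
for n in("top","scene"):
    s=dict(np.load(n+"0.npz"));W=world(s);print(n,"cam",(-s["R"].T@s["t"]).round(3))
    im=s["image"];hsv=cv2.cvtColor(im,cv2.COLOR_RGB2HSV)
    a=W[...,2];
    reg=(W[...,0]>.3)&(W[...,0]<.75)&(W[...,1]>-.05)&(W[...,1]<.42)&(s["z_map"]>0)
    if n=="top": print("mat z",np.median(a[240:260,220:240]),"bench z",np.median(a[350:370,200:300]))
    m=(reg&(a>.014)).astype(np.uint8)
    N,L,st,ce=cv2.connectedComponentsWithStats(m)
    for i in range(1,N):
        if st[i,4]<40: continue
        p=W[L==i];zt=np.percentile(p[:,2],95);q=p[p[:,2]>zt-.006]
        print("obj",ce[i].round(),st[i,4],"ztop",zt.round(4),"top:",rect(q[:,:2]),"mean",q[:,:2].mean(0).round(4),"all",rect(p[:,:2]))
    y=cv2.inRange(hsv,(25,150,120),(35,255,255))
    N,L,st,ce=cv2.connectedComponentsWithStats(y)
    for i in range(1,N):
        if st[i,4]<150: continue
        v,u=np.nonzero(L==i);p=cast(s,np.c_[u,v],.008)
        print("rec",ce[i].round(),st[i,4],rect(p[:,:2]),"mean",p[:,:2].mean(0).round(4), "z",np.median(a[L==i]).round(4))
    r=cv2.inRange(hsv,(8,180,120),(20,255,255))*reg
    v,u=np.nonzero(r);print("orange",cast(s,np.c_[u,v],.02)[:,:2].mean(0) if len(u) else 0)
E
```

```text
top cam [0.412 0.002 1.026]
mat z 0.0025784575591068755 bench z -0.0004999671149398374
obj [321. 238.] 233 ztop 0.0263 top: (array([559. , -35.5]), 321.2, 25.9, 0.0) mean [ 0.5621 -0.0264] all (array([559. , -35.7]), 321.2, 25.9, 0.0)
obj [198. 204.] 501 ztop 0.0377 top: (array([649. , 252.9]), 71.6, 30.9, -56.3) mean [0.6485 0.2528] all (array([648.8, 252.6]), 71.7, 31.9, -56.8)
obj [263. 211.] 424 ztop 0.0296 top: (array([628.6, 105. ]), 51.1, 50.6, 51.5) mean [0.6287 0.1054] all (array([628.4, 105.1]), 52.0, 50.9, 0.9)
obj [127. 278.] 433 ztop 0.0264 top: (array([478.3, 412.2]), 98.2, 20.0, -6.3) mean [0.4802 0.4114] all (array([482., 409.]), 105.3, 22.6, -0.9)
obj [263. 277.] 577 ztop 0.0394 top: (array([472. , 115.5]), 50.1, 39.9, -59.9) mean [0.4721 0.1155] all (array([482.9,  96.1]), 95.7, 40.6, -61.4)
obj [200. 274.] 225 ztop 0.0455 top: (array([487.1, 246.2]), 32.3, 32.2, -44.8) mean [0.4869 0.2462] all (array([487.3, 246. ]), 33.0, 32.9, 45.2)
rec [418. 209.] 842 (array([ 636.2, -256. ]), 108.7, 51.8, -2.9) mean [ 0.6288 -0.2552] z 0.0082
rec [355. 207.] 685 (array([ 638.6,
[... 938 characters left out ...]
]), 52.1, 51.7, -10.7) mean [0.6323 0.1077] all (array([631.5, 107.2]), 52.9, 51.2, 21.1)
obj [539. 323.] 82 ztop 0.0167 top: (array([575.7, 403.6]), 89.0, 5.6, -7.6) mean [0.5791 0.403 ] all (array([575.7, 403.6]), 89.0, 5.6, -7.6)
obj [441. 322.] 963 ztop 0.0357 top: (array([649.9, 254.5]), 73.1, 33.4, -57.3) mean [0.6523 0.2547] all (array([650.3, 254.5]), 73.3, 34.1, -56.5)
rec [290. 232.] 323 (array([ 473.2, -108.4]), 63.9, 47.8, -67.1) mean [ 0.4733 -0.1087] z 0.0071
rec [189. 254.] 526 (array([ 632.4, -258.1]), 102.4, 46.3, -3.4) mean [ 0.6258 -0.2578] z 0.0072
rec [251. 274.] 535 (array([ 634.3, -111. ]), 79.0, 41.4, 3.5) mean [ 0.6356 -0.1104] z 0.0074
orange [0.47826694 0.16833159]
```

The top-view depth gives consistent poses, so I start with the holder. I'll grip its block near the centre of mass, about 6 mm toward the bar.

```bash
cat > go.py <<'E'
import sys,numpy as np
from bench import robot
from scipy.spatial.transform import Rotation as Ro
def go(x,y,z,yaw):
    o=robot.get_obs();R=Ro.from_euler("xyz",o["ee_rot"]).as_matrix()
    d=R.T@(np.array([x,y,z])-o["tool_pos"]);cy=np.degrees(o["ee_rot"][2])
    r=-((yaw-cy+180)%360-180)/10
    print("shift",d.round(4),"roll",round(r,2),"| at",o["tool_pos"].round(4),round(cy,1),"q6",o["joint_positions"][5].round(2),"w",o["width"].round(4),"F",o["finger_force"],"t",round(o["time"],2))
if __name__=="__main__": go(*map(float,sys.argv[1:]))
E
python3 go.py .475 .1105 .15 120
```

```text
Traceback (most recent call last):
  File "go.py", line 9, in <module>
    if __name__=="__main__": go(*map(float,sys.argv[1:]))
                             ~~^^^^^^^^^^^^^^^^^^^^^^^^^^
  File "go.py", line 8, in go
    print("shift",d.round(4),"roll",round(r,2),"| at",o["tool_pos"].round(4),round(cy,1),"q6",o["joint_positions"][5].round(2),"w",o["width"].round(4),"F",o["finger_force"],"t",round(o["time"],2))
                                                                                                                                   ^^^^^^^^^^^^^^^^
AttributeError: 'float' object has no attribute 'round'
```

```bash
sed -i 's/o\["width"\].round(4)/round(float(o["width"]),4)/' go.py; python3 go.py .475 .1105 .15 120
```

```text
shift [ 0.487  -0.524   0.0555] roll -10.39 | at [ 0.1523 -0.528   0.2044] 16.1 q6 -0.1 w 0.0942 F 0.0 t 0.1
```

Request:
carry_out(steps=[[[0.05,-0.05,0],-1,-1],[[0.487,-0.524,0.055],-10.4,-1],[[0.487,-0.524,0.055],-10.4,-1],[[0.487,-0.524,0.055],-10.4,-1],[[0.487,-0.524,0.055],-10.4,-1],[[0.487,-0.524,0.055],-10.4,-1],[[0.487,-0.524,0.055],-10.4,-1],[[0.487,-0.524,0.055],-10.4,-1],[[0.487,-0.524,0.055],-10.4,-1],[[0.487,-0.524,0.055],-10.4,-1]])

```text
time: 1.35
tool_pos: [0.4341, 0.0294, 0.1579]
ee_rot: [-3.142, 0.001, 2.101]
wrist_force: [0.1, -0.7, 0.3]
width: 0.0939
finger_force: 0.0
```

```bash
python3 go.py .475 .1105 .15 120
```

```text
shift [0.0493 0.0763 0.0079] roll 0.04 | at [0.4341 0.0294 0.1579] 120.4 q6 -0.59 w 0.0939 F 0.0 t 1.35
```

Request:
carry_out(steps=[[[0.049,0.076,0.008],0,-1],[[0.049,0.076,0.008],0,-1],[[0.049,0.076,0.008],0,-1],[[0.049,0.076,0.008],0,-1]])

```text
time: 1.85
tool_pos: [0.4744, 0.1072, 0.1499]
ee_rot: [-3.14, 0.0, 2.096]
wrist_force: [-0.7, -0.5, 0.3]
width: 0.0936
finger_force: 0.0
```

```bash
python3 - <<'E'
from h import *
from bench import robot
s=robot.snapshot("wrist");cv2.imwrite("pics/w1.png",s["image"][...,::-1])
W=world(s);p=W[(W[...,2]>.02)&(W[...,2]<.05)&(s["z_map"]>0)];print(len(p))
q=p[(p[:,2]>.03)&(np.hypot(p[:,0]-.472,p[:,1]-.116)<.06)]
print(rect(q[:,:2]),np.percentile(q[:,2],[50,95]))
E
python3 go.py .475 .1105 .014 120
```

```text
12941
(array([471.4, 117.5]), 50.8, 40.0, -60.5) [0.03755661 0.03875846]
shift [0.003  0.0023 0.1362] roll 0.0 | at [0.4745 0.1068 0.1502] 120.0 q6 -0.42 w 0.0943 F 0.0 t 1.9
```

View pics/w1.png

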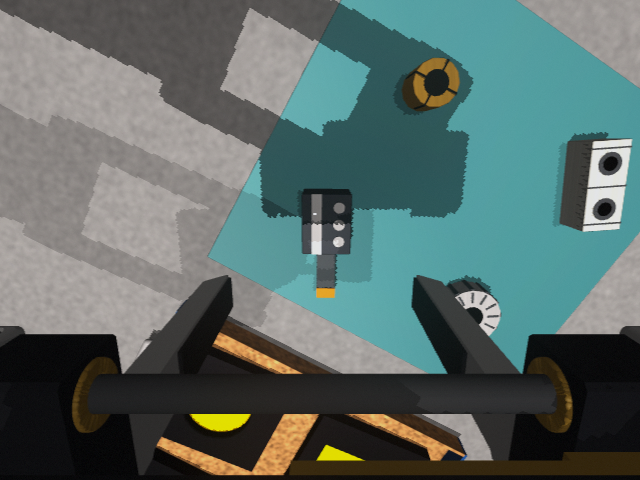

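The wrist view confirms the holder block at (327,222) with its orange tip at (326,293), midway between the fingers. I descend to about 12 mm above its underside so the fingers will clear the foam when placing.

```bash
python3 go.py .4744 .1123 .015 120
```

```text
shift [0.0048 0.0027 0.1352] roll 0.0 | at [0.4745 0.1068 0.1502] 120.0 q6 -0.42 w 0.0943 F 0.0 t 1.9
```

Request:
carry_out(steps=[[[0.005,0.0027,0.06],0,-1],[[0.005,0.0027,0.11],0,-1],[[0.005,0.0027,0.125],0,-1],[[0.005,0.0027,0.125],0,-1],[[0.005,0.0027,0.125],0,-1]])

```text
time: 2.52
tool_pos: [0.4768, 0.1134, 0.0278]
ee_rot: [3.137, 0.002, 2.095]
wrist_force: [-0.3, 0.2, -0.4]
width: 0.0938
finger_force: 0.0
```

```bash
python3 go.py .4744 .1123 .015 120
```

```text
shift [ 0.0003 -0.0027  0.0128] roll 0.01 | at [0.4768 0.1134 0.0278] 120.1 q6 -0.41 w 0.0938 F 0.0 t 2.52
```

Request:
carry_out(steps=[[[0,-0.002,0.012],0,-1],[[0,-0.002,0.012],0,-1],[[0,-0.002,0.012],0,1],[[0,-0.002,0.012],0,1],[[0,-0.002,0.012],0,1],[[0,-0.002,0.012],0,1],[[0,-0.002,0.012],0,1],[[0,-0.002,0.012],0,1],[[0,-0.002,0.012],0,1]])

```text
time: 3.65
tool_pos: [0.4735, 0.1128, 0.0133]
ee_rot: [3.14, 0.0, 2.096]
wrist_force: [2.3, 1.8, -0.7]
width: 0.04
finger_force: 30.0
```

Request:
carry_out(steps=[[[0,0,-0.02],0,1],[[0,0,-0.06],0,1],[[0,0,-0.1],0,1],[[0,0,-0.1],0,1],[[0,0,-0.1],0,1]])

```text
time: 4.28
tool_pos: [0.4713, 0.1122, 0.1106]
ee_rot: [-3.137, -0.002, 2.096]
wrist_force: [0.3, 0.2, -5.9]
width: 0.0399
finger_force: 30.0
```

```bash
python3 go.py .6183 -.2542 .11 177.1
```

```text
shift [-3.908e-01 -5.650e-02  1.000e-04] roll -5.7 | at [0.4713 0.1122 0.1106] 120.1 q6 -0.41 w 0.0399 F 29.998798370361328 t 4.28
```

Request:
carry_out(steps=[[[-0.03,-0.004,0],-0.5,1],[[-0.08,-0.012,0],-1.3,1],[[-0.13,-0.019,0],-2.1,1],[[-0.18,-0.026,0],-2.9,1],[[-0.23,-0.033,0],-3.7,1],[[-0.28,-0.04,0],-4.5,1],[[-0.33,-0.048,0],-5.1,1],[[-0.37,-0.053,0],-5.7,1],[[-0.391,-0.0565,0],-5.7,1],[[-0.391,-0.0565,0],-5.7,1]])

```text
time: 5.52
tool_pos: [0.6184, -0.255, 0.1084]
ee_rot: [3.139, -0.007, 3.088]
wrist_force: [-0.5, 0.9, -4.7]
width: 0.0399
finger_force: 30.0
```

```bash
python3 - <<'E'
from h import *
from bench import robot
s=robot.snapshot("wrist");cv2.imwrite("pics/w2.png",s["image"][...,::-1])
E
python3 go.py .6183 -.2542 .022 177.1
```

```text
shift [-0.0005 -0.0009  0.0871] roll -0.01 | at [ 0.6184 -0.2536  0.1091] 177.0 q6 -1.99 w 0.0394 F 29.99882072210312 t 5.58
```

View pics/w2.png

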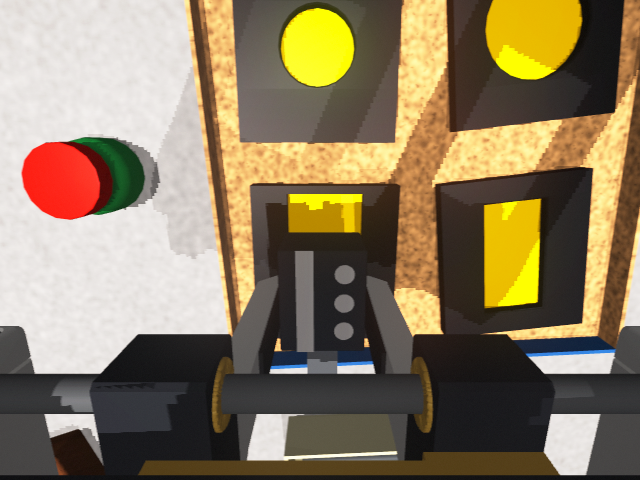

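The holder hangs level over its insert at (325,270), with the recess edge visible at (325,215) and the jar clear at (70,180). I lower it now.

Request:
carry_out(steps=[[[0,-0.001,0.03],0,1],[[0,-0.001,0.055],0,1],[[0,-0.001,0.07],0,1],[[0,-0.001,0.08],0,1],[[0,-0.001,0.085],0,1],[[0,-0.001,0.087],0,1],[[0,-0.001,0.087],0,1]])

```text
time: 6.45
tool_pos: [0.6205, -0.2553, 0.0271]
ee_rot: [-3.141, 0.001, 3.091]
wrist_force: [0.4, 0.2, -4.6]
width: 0.0399
finger_force: 30.0
```

```bash
python3 go.py .6183 -.2542 .0195 177.1; python3 -c "
from bench import robot;print(robot.get_obs()['wrist_force'])"
```

```text
shift [0.0023 0.001  0.0076] roll -0.0 | at [ 0.6205 -0.2553  0.0271] 177.1 q6 -1.99 w 0.0399 F 29.998858273029327 t 6.45
[ 0.39656434  0.22146604 -4.55006401]
```

Request:
carry_out(steps=[[[0.002,0.001,0.003],0,1],[[0.002,0.001,0.005],0,1],[[0.002,0.001,0.006],0,1],[[0.002,0.001,0.006],0,1]])

```text
time: 6.95
tool_pos: [0.6181, -0.254, 0.0201]
ee_rot: [3.142, -0.0, 3.091]
wrist_force: [0.5, -0.1, -4.7]
width: 0.0395
finger_force: 30.0
```

Request:
carry_out(steps=[[[0,0,0.001],0,1],[[0,0,0.0015],0,1],[[0,0,0.0015],0,-0.3],[[0,0,0.0015],0,-0.3],[[0,0,0.0015],0,-0.3],[[0,0,0.0015],0,-0.3]])

```text
time: 7.7
tool_pos: [0.6185, -0.2542, 0.0193]
ee_rot: [-3.141, 0.001, 3.091]
wrist_force: [-0.6, 0.5, -1.0]
width: 0.0613
finger_force: 0.0
```

Request:
carry_out(steps=[[[0,0,-0.03],0,-0.3],[[0,0,-0.08],0,-0.3],[[0,0,-0.11],0,-0.3],[[0,0,-0.11],0,-0.3]])

```text
time: 8.2
tool_pos: [0.62, -0.255, 0.1329]
ee_rot: [-3.138, 0.007, 3.091]
wrist_force: [-0.1, 0.6, 0.7]
width: 0.0612
finger_force: 0.0
```

```bash
python3 - <<'E'
from h import *
from bench import robot
s=robot.snapshot("top");cv2.imwrite("pics/t1.png",s["image"][...,::-1]);np.savez("t1.npz",**s)
W=world(s)
s=robot.snapshot("wrist");cv2.imwrite("pics/w3.png",s["image"][...,::-1]);np.savez("w3.npz",**s)
W=world(s);q=W[(abs(W[...,0]-.613)<.07)&(abs(W[...,1]+.254)<.045)&(W[...,2]>.034)&(W[...,2]<.06)]
print(len(q),rect(q[:,:2]),np.percentile(q[:,2],[5,50,95]))
y=cv2.inRange(cv2.cvtColor(s["image"],cv2.COLOR_RGB2HSV),(22,150,60),(35,255,255))
N,L,st,ce=cv2.connectedComponentsWithStats(y)
for i in range(1,N):
    if st[i,4]>400:
        v,u=np.nonzero(L==i);p=cast(s,np.c_[u,v],.008);print(ce[i].round(),st[i,:4],rect(p[:,:2]))
E
python3 go.py .6287 .1052 .11 90
```

```text
3542 (array([ 612.8, -253.8]), 50.4, 40.1, -2.8) [0.04128138 0.04259894 0.04377907]
[518.  37.] [474   0  90  83] (array([ 480.3, -103.5]), 65.2, 54.5, 87.1)
[317.  52.] [283  15  70  74] (array([ 479.7, -250.5]), 51.2, 49.2, 87.1)
[327. 213.] [290 188  70  76] (array([ 612.3, -252. ]), 64.4, 56.7, -3.0)
[499. 244.] [472 193  54 103] (array([ 637. , -105.3]), 87.8, 44.3, 4.2)
[324. 293.] [305 269  38  45] (array([ 670.7, -255.4]), 41.7, 32.8, -2.9)
shift [0.0073 0.3591 0.0178] roll 8.71 | at [ 0.6178 -0.2538  0.1277] 177.1 q6 -1.99 w 0.0607 F 0.0 t 8.3
```

View pics/w3.png

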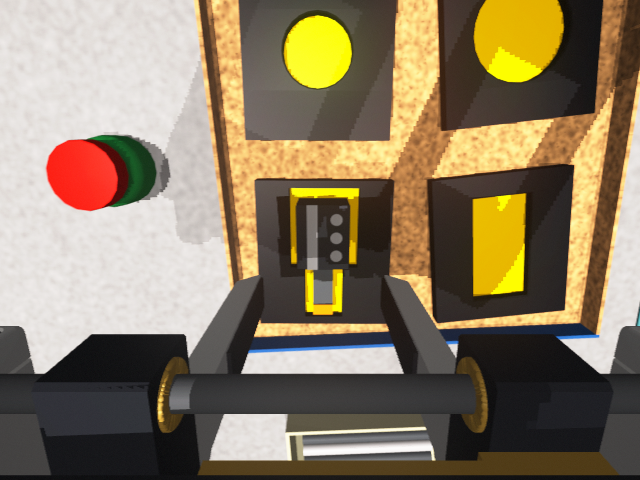

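The holder is seated in its recess at (327,235), with its bar in the slot at (324,300); the measured centre is within 2 mm of the spot. Next is the cutter.

Request:
carry_out(steps=[[[0,0.03,0],0.5,-1],[[0.001,0.08,0],1.5,-1],[[0.002,0.13,0.005],2.5,-1],[[0.003,0.18,0.01],3.5,-1],[[0.004,0.23,0.017],4.5,-1],[[0.005,0.28,0.017],5.5,-1],[[0.007,0.33,0.017],6.5,-1],[[0.007,0.359,0.017],7.5,-1],[[0.007,0.359,0.017],8.5,-1],[[0.007,0.359,0.017],8.7,-1]])

```text
time: 9.55
tool_pos: [0.6279, 0.1052, 0.1087]
ee_rot: [-3.137, 0.001, 1.573]
wrist_force: [0.1, 0.7, -0.5]
width: 0.0938
finger_force: 0.0
```

```bash
python3 go.py .6287 .1055 .014 90
```

```text
shift [0.0003 0.0013 0.0947] roll 0.01 | at [0.6279 0.1052 0.1087] 90.1 q6 0.07 w 0.0938 F 0.0 t 9.55
```

Request:
carry_out(steps=[[[0,0.001,0.05],0,-1],[[0,0.001,0.085],0,-1],[[0,0.001,0.094],0,-1],[[0,0.001,0.094],0,-1],[[0,0.001,0.094],0,-1]])

```text
time: 10.18
tool_pos: [0.6319, 0.1048, 0.0198]
ee_rot: [3.138, -0.0, 1.572]
wrist_force: [-0.1, 1.0, -0.1]
width: 0.0942
finger_force: 0.0
```

Request:
carry_out(steps=[[[0,0,0],0,1],[[0,0,0],0,1],[[0,0,0],0,1],[[0,0,0],0,1],[[0,0,0],0,1],[[0,0,0],0,1]])

```text
time: 10.92
tool_pos: [0.6299, 0.1049, 0.0177]
ee_rot: [-3.14, 0.0, 1.572]
wrist_force: [-1.8, 0.9, 1.5]
width: 0.0512
finger_force: 30.0
```

Request:
carry_out(steps=[[[0,0,0],0,-0.5],[[0,0,0],0,-0.5],[[0,0,0.004],0,-0.5],[[0,0,0.004],0,-0.5],[[0,0,0.004],0,1],[[0,0,0.004],0,1],[[0,0,0.004],0,1],[[0,0,0.004],0,1],[[0,0,0.004],0,1]])

```text
time: 12.05
tool_pos: [0.6304, 0.1049, 0.0138]
ee_rot: [3.142, 0.0, 1.572]
wrist_force: [0.1, 0.1, 0.2]
width: 0.0511
finger_force: 30.0
```

Request:
carry_out(steps=[[[0,0,-0.02],0,1],[[0,0,-0.06],0,1],[[0,0,-0.095],0,1],[[0,0,-0.095],0,1],[[0,0,-0.095],0,1]])

```text
time: 12.68
tool_pos: [0.6296, 0.1048, 0.1075]
ee_rot: [-3.14, 0.0, 1.572]
wrist_force: [-0.5, -0.8, -4.1]
width: 0.0514
finger_force: 30.0
```

```bash
python3 go.py .476 -.1065 .11 90
```

```text
shift [-0.2111 -0.1539 -0.0021] roll 0.01 | at [0.6296 0.1048 0.1075] 90.1 q6 0.07 w 0.0514 F 29.99944120645523 t 12.68
```

Request:
carry_out(steps=[[[-0.02,-0.015,0],0,1],[[-0.06,-0.044,0],0,1],[[-0.1,-0.073,0],0,1],[[-0.14,-0.102,0],0,1],[[-0.18,-0.131,0],0,1],[[-0.2,-0.146,0],0,1],[[-0.21,-0.154,0],0,1],[[-0.21,-0.154,0.0],0,1],[[-0.21,-0.154,0.0],0,1]])

```text
time: 13.8
tool_pos: [0.477, -0.1045, 0.1082]
ee_rot: [-3.141, -0.001, 1.573]
wrist_force: [0.2, -0.0, -3.1]
width: 0.0514
finger_force: 30.0
```

```bash
python3 go.py .476 -.106 .02 90
```

```text
shift [-0.0015 -0.001   0.0882] roll 0.01 | at [ 0.477  -0.1045  0.1082] 90.1 q6 -0.33 w 0.0514 F 29.999378621578217 t 13.8
```

Request:
carry_out(steps=[[[-0.001,-0.001,0.04],0,1],[[-0.001,-0.001,0.065],0,1],[[-0.001,-0.001,0.078],0,1],[[-0.001,-0.001,0.084],0,1],[[-0.001,-0.001,0.084],0,1],[[-0.001,-0.001,0.084],0,1]])

```text
time: 14.55
tool_pos: [0.4768, -0.1066, 0.0259]
ee_rot: [3.139, 0.001, 1.572]
wrist_force: [-1.1, -0.3, -2.7]
width: 0.0512
finger_force: 30.0
```

Request:
carry_out(steps=[[[0,0,0.003],0,1],[[0,0,0.005],0,1],[[0,0,0.006],0,1],[[0,0,0.006],0,1],[[0,0,0.006],0,1]])

```text
time: 15.18
tool_pos: [0.4757, -0.1064, 0.0187]
ee_rot: [-3.142, 0.0, 1.572]
wrist_force: [0.1, -0.9, -2.3]
width: 0.0512
finger_force: 30.0
```

Request:
carry_out(steps=[[[0,0,0],0,-0.5],[[0,0,0],0,-0.5],[[0,0,0],0,-0.5],[[0,0,0],0,-0.5],[[0,0,-0.02],0,-0.5],[[0,0,-0.06],0,-0.5],[[0,0,-0.1],0,-0.5],[[0,0,-0.12],0,-0.5],[[0,0,-0.12],0,-0.5]])

```text
time: 16.3
tool_pos: [0.477, -0.1068, 0.1408]
ee_rot: [3.137, 0.002, 1.572]
wrist_force: [0.1, 0.6, -0.3]
width: 0.0706
finger_force: 0.0
```

```bash
cat > chk.py <<'E'
import sys
from h import *
from bench import robot
x,y,zl=map(float,sys.argv[1:4])
s=robot.snapshot("wrist");cv2.imwrite(sys.argv[4],s["image"][...,::-1])
W=world(s);q=W[(np.hypot(W[...,0]-x,W[...,1]-y)<.05)&(W[...,2]>zl)&(W[...,2]<.06)]
print(len(q),rect(q[:,:2]),np.percentile(q[:,2],[5,50,95]))
y=cv2.inRange(cv2.cvtColor(s["image"],cv2.COLOR_RGB2HSV),(22,150,60),(35,255,255))
N,L,st,ce=cv2.connectedComponentsWithStats(y)
for i in range(1,N):
    if st[i,4]>400:
        v,u=np.nonzero(L==i);p=cast(s,np.c_[u,v],.008);print(ce[i].round(),st[i,:4],rect(p[:,:2]))
E
python3 chk.py .476 -.106 .026 pics/w4.png; python3 go.py .487 .2465 .12 90
```

```text
3242 (array([ 474.9, -103.4]), 52.5, 52.1, 76.8) [0.03113827 0.03252821 0.03368523]
[319. 218.] [281 192  78  70] (array([ 474.8, -103.5]), 67.3, 61.1, 1.6)
[506. 232.] [456 204 103  57] (array([ 637.9, -108. ]), 87.0, 45.3, 3.8)
[325. 366.] [300 357  51  17] (array([ 480.5, -240.2]), 48.6, 17.6, -0.0)
shift [0.3529 0.0115 0.0189] roll 0.01 | at [ 0.476  -0.1064  0.139 ] 90.1 q6 -0.34 w 0.0703 F 0.0 t 16.35
```

View pics/w4.png

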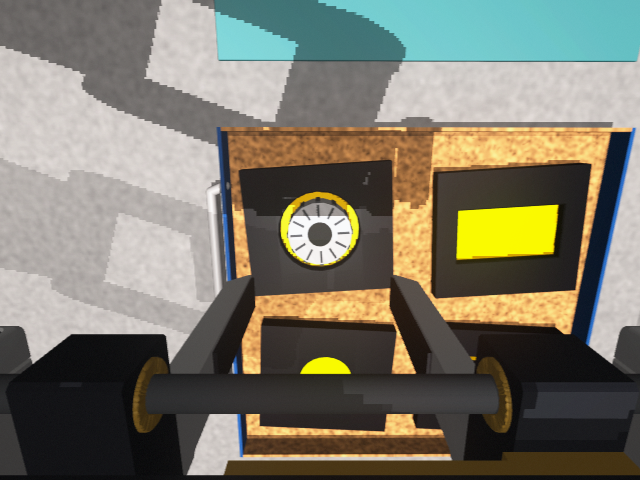

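The cutter sits flat in its round recess at (319,230), top at 32 mm and concentric to about 1 mm. Next is the sleeve.

Request:
carry_out(steps=[[[0.03,0.001,0],0,-0.6],[[0.08,0.003,0],0,-0.6],[[0.135,0.005,0.01],0,-0.6],[[0.19,0.007,0.018],0,-0.6],[[0.245,0.008,0.018],0,-0.6],[[0.3,0.01,0.018],0,-0.6],[[0.335,0.0115,0.018],0,-0.6],[[0.353,0.0115,0.018],0,-0.6],[[0.353,0.0115,0.018],0,-0.6],[[0.353,0.0115,0.018],0,-0.6]])

```text
time: 17.6
tool_pos: [0.4866, 0.2453, 0.1202]
ee_rot: [-3.141, 0.001, 1.571]
wrist_force: [0.3, -0.1, -0.4]
width: 0.0751
finger_force: 0.0
```

```bash
python3 go.py .4872 .2468 .016 90
```

```text
shift [0.0016 0.0007 0.1042] roll 0.0 | at [0.4866 0.2453 0.1202] 90.0 q6 0.36 w 0.0751 F 0.0 t 17.6
```

Request:
carry_out(steps=[[[0.0015,0.0007,0.05],0,-0.6],[[0.0015,0.0007,0.085],0,-0.6],[[0.0015,0.0007,0.103],0,-0.6],[[0.0015,0.0007,0.103],0,-0.6],[[0.0015,0.0007,0.103],0,-0.6],[[0.0015,0.0007,0.103],0,-0.6]])

```text
time: 18.35
tool_pos: [0.4888, 0.2486, 0.0197]
ee_rot: [3.138, -0.001, 1.572]
wrist_force: [0.2, -0.1, -0.0]
width: 0.0751
finger_force: 0.0
```

Request:
carry_out(steps=[[[0,0,0],0,1],[[0,0,0],0,1],[[0,0,0],0,1],[[0,0,0],0,1],[[0,0,0],0,1],[[0,0,0],0,1]])

```text
time: 19.1
tool_pos: [0.4872, 0.2482, 0.0176]
ee_rot: [-3.141, 0.0, 1.572]
wrist_force: [-1.7, 0.2, 0.6]
width: 0.0334
finger_force: 30.0
```

Request:
carry_out(steps=[[[0,0,-0.02],0,1],[[0,0,-0.06],0,1],[[0,0,-0.095],0,1],[[0,0,-0.095],0,1],[[0,0,-0.095],0,1]])

```text
time: 19.73
tool_pos: [0.4864, 0.2477, 0.1107]
ee_rot: [-3.139, 0.001, 1.572]
wrist_force: [-0.5, -0.3, -2.1]
width: 0.0333
finger_force: 30.0
```

```bash
python3 go.py .481 -.2515 .115 90
```

```text
shift [-0.4992 -0.0061 -0.0037] roll 0.01 | at [0.4864 0.2477 0.1107] 90.1 q6 0.37 w 0.0333 F 29.99949038028717 t 19.73
```

Request:
carry_out(steps=[[[-0.02,0,0],0,1],[[-0.065,-0.001,0],0,1],[[-0.12,-0.001,0],0,1],[[-0.175,-0.002,0],0,1],[[-0.23,-0.003,0],0,1],[[-0.285,-0.004,0],0,1],[[-0.34,-0.004,0],0,1],[[-0.395,-0.005,0],0,1],[[-0.45,-0.006,0],0,1],[[-0.48,-0.006,0],0,1]])

```text
time: 20.98
tool_pos: [0.4797, -0.235, 0.1108]
ee_rot: [-3.138, -0.001, 1.569]
wrist_force: [-0.1, 0.3, -3.0]
width: 0.033
finger_force: 30.0
```

Request:
carry_out(steps=[[[-0.019,0,0],0,1],[[-0.019,0,0],0,1],[[-0.019,0,0],0,1],[[-0.019,0,0],0,1]])

```text
time: 21.48
tool_pos: [0.4823, -0.2496, 0.1128]
ee_rot: [-3.142, -0.0, 1.574]
wrist_force: [0.6, 0.1, -2.4]
width: 0.0334
finger_force: 30.0
```

```bash
python3 go.py .481 -.2515 .0235 90
```

```text
shift [-0.002  -0.0013  0.0893] roll 0.02 | at [ 0.4823 -0.2496  0.1128] 90.2 q6 -0.59 w 0.0334 F 29.999569952487946 t 21.48
```

Request:
carry_out(steps=[[[-0.002,-0.001,0.04],0,1],[[-0.002,-0.001,0.065],0,1],[[-0.002,-0.001,0.078],0,1],[[-0.002,-0.001,0.085],0,1],[[-0.002,-0.001,0.085],0,1],[[-0.002,-0.001,0.085],0,1]])

```text
time: 22.22
tool_pos: [0.482, -0.2533, 0.029]
ee_rot: [3.14, 0.001, 1.573]
wrist_force: [-0.5, -1.0, -2.5]
width: 0.0335
finger_force: 30.0
```

Request:
carry_out(steps=[[[0.001,0,0.003],0,1],[[0.001,0,0.005],0,1],[[0.001,0,0.0055],0,1],[[0.001,0,0.0055],0,1],[[0.001,0,0.0055],0,1]])

```text
time: 22.85
tool_pos: [0.4813, -0.2519, 0.0226]
ee_rot: [3.141, 0.0, 1.572]
wrist_force: [-1.0, 1.1, 1.1]
width: 0.0335
finger_force: 30.0
```

Request:
carry_out(steps=[[[0,0,0],0,-0.3],[[0,0,0],0,-0.3],[[0,0,0],0,-0.3],[[0,0,0],0,-0.3],[[0,0,-0.02],0,-0.3],[[0,0,-0.06],0,-0.3],[[0,0,-0.1],0,-0.3],[[0,0,-0.12],0,-0.3],[[0,0,-0.12],0,-0.3]])

```text
time: 23.98
tool_pos: [0.4823, -0.2526, 0.1445]
ee_rot: [3.138, 0.003, 1.572]
wrist_force: [-0.6, -0.5, -1.0]
width: 0.0612
finger_force: 0.0
```

```bash
python3 chk.py .481 -.2515 .035 pics/w5.png; python3 go.py .6488 .2525 .13 123.3
```

```text
1539 (array([ 480.5, -250.7]), 33.7, 32.8, -47.1) [0.04278531 0.04850701 0.04972039]
[311.  62.] [269   5  88  85] (array([ 473.8, -109.6]), 67.4, 56.6, -7.3)
[523.  46.] [466  10 117  73] (array([ 637.9, -106.7]), 86.8, 46.2, 3.6)
[461. 216.] [431 198  83  61] (array([ 613.7, -252.9]), 64.6, 55.0, -3.0)
[320. 229.] [291 201  59  60] (array([ 480.5, -252.5]), 51.2, 50.7, -45.0)
shift [0.5043 0.1682 0.0123] roll -3.32 | at [ 0.4814 -0.252   0.1426] 90.1 q6 -0.59 w 0.0612 F 0.0 t 24.02
```

View pics/w5.png

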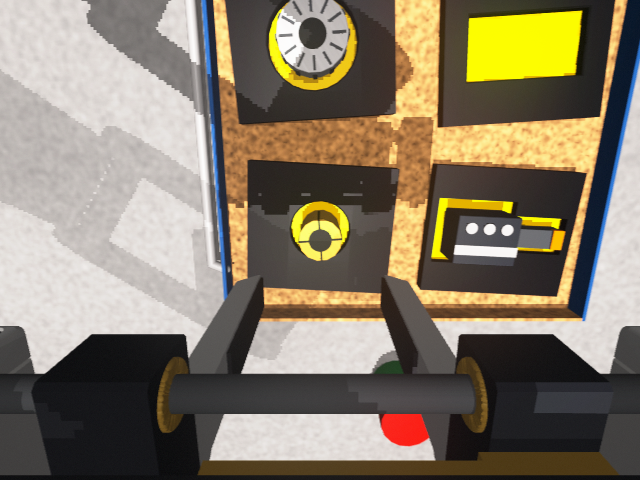

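The sleeve stands in its recess at (320,232), concentric to about 2 mm, and the holder and cutter are undisturbed. The jaw is last.

Request:
carry_out(steps=[[[0.03,0.01,0],0,-1],[[0.08,0.027,0],-0.5,-1],[[0.135,0.045,0],-1,-1],[[0.19,0.063,0],-1.5,-1],[[0.245,0.082,0],-2,-1],[[0.3,0.1,0],-2.5,-1],[[0.355,0.118,0],-3,-1],[[0.41,0.137,0],-3.3,-1],[[0.46,0.153,0],-3.3,-1],[[0.49,0.163,0],-3.3,-1]])

```text
time: 25.28
tool_pos: [0.6425, 0.2409, 0.139]
ee_rot: [-3.137, -0.002, 2.151]
wrist_force: [-0.2, 0.6, -0.4]
width: 0.0937
finger_force: 0.0
```

Request:
carry_out(steps=[[[0.012,0.01,0.01],0,-1],[[0.012,0.01,0.01],0,-1],[[0.012,0.01,0.01],0,-1]])

```text
time: 25.65
tool_pos: [0.6448, 0.2524, 0.1314]
ee_rot: [-3.14, 0.0, 2.147]
wrist_force: [-0.2, 1.1, 0.2]
width: 0.0941
finger_force: 0.0
```

```bash
python3 chk.py .649 .2525 .028 pics/w6.png; python3 go.py .6488 .2525 .015 123.3
```

```text
3499 (array([647.8, 255.4]), 72.1, 29.7, -56.0) [0.0343008  0.03558233 0.0368074 ]
shift [-0.0019  0.0033  0.1172] roll -0.03 | at [0.6451 0.2524 0.1322] 123.0 q6 -0.28 w 0.0941 F 0.0 t 25.7
```

Request:
carry_out(steps=[[[0,0.0035,0.05],0,-1],[[0,0.0035,0.09],0,-1],[[0,0.0035,0.114],0,-1],[[0,0.0035,0.115],0,-1],[[0,0.0035,0.115],0,-1],[[0,0.0035,0.115],0,-1]])

```text
time: 26.45
tool_pos: [0.6496, 0.2559, 0.0199]
ee_rot: [3.138, 0.001, 2.148]
wrist_force: [0.4, 0.5, 0.7]
width: 0.0938
finger_force: 0.0
```

Request:
carry_out(steps=[[[0,0,0],0,1],[[0,0,0],0,1],[[0,0,0],0,1],[[0,0,0],0,1],[[0,0,0],0,1],[[0,0,0],0,1],[[0,0,0],0,1]])

```text
time: 27.32
tool_pos: [0.6482, 0.2558, 0.0172]
ee_rot: [3.141, 0.0, 2.148]
wrist_force: [0.7, 1.1, 0.5]
width: 0.03
finger_force: 29.9
```

Request:
carry_out(steps=[[[0,0,-0.02],0,1],[[0,0,-0.06],0,1],[[0,0,-0.1],0,1],[[0,0,-0.1],0,1],[[0,0,-0.1],0,1]])

```text
time: 27.95
tool_pos: [0.6474, 0.2556, 0.1158]
ee_rot: [-3.139, -0.001, 2.148]
wrist_force: [-0.5, -0.3, -3.2]
width: 0.03
finger_force: 29.9
```

```bash
python3 go.py .637 -.1075 .117 184.2
```

```text
shift [-0.2985 -0.2069 -0.0009] roll -6.11 | at [0.6474 0.2556 0.1158] 123.1 q6 -0.28 w 0.03 F 29.915087521076202 t 27.95
```

Request:
carry_out(steps=[[[-0.02,-0.014,0],-0.4,1],[[-0.055,-0.038,0],-1.1,1],[[-0.095,-0.066,0],-1.9,1],[[-0.135,-0.094,0],-2.7,1],[[-0.175,-0.121,0],-3.5,1],[[-0.215,-0.149,0],-4.3,1],[[-0.255,-0.177,0],-5.1,1],[[-0.285,-0.198,0],-5.8,1],[[-0.2985,-0.207,0],-6.1,1],[[-0.2985,-0.207,0],-6.1,1]])

```text
time: 29.2
tool_pos: [0.636, -0.1082, 0.1139]
ee_rot: [3.14, -0.005, -3.073]
wrist_force: [-0.4, -0.0, -2.7]
width: 0.0301
finger_force: 29.9
```

Request:
carry_out(steps=[[[0,0,0.02],0,1],[[0,0,0.05],0,1],[[0,0,0.06],0,1],[[0,0,0.06],0,1]])

```text
time: 29.7
tool_pos: [0.6366, -0.1061, 0.0552]
ee_rot: [3.14, -0.004, -3.069]
wrist_force: [-0.2, 0.7, -3.0]
width: 0.0297
finger_force: 29.9
```

```bash
python3 go.py .637 -.1075 .022 184.2
```

```text
shift [-0.0004 -0.0014  0.0332] roll -0.01 | at [ 0.6366 -0.1061  0.0552] -175.9 q6 -1.9 w 0.0297 F 29.91518497467041 t 29.7
```

Request:
carry_out(steps=[[[0,-0.001,0.012],0,1],[[0,-0.001,0.022],0,1],[[0,-0.001,0.028],0,1],[[0,-0.001,0.029],0,1],[[0,-0.001,0.029],0,1],[[0,-0.001,0.029],0,1]])

```text
time: 30.45
tool_pos: [0.6381, -0.1084, 0.0288]
ee_rot: [-3.141, 0.001, -3.07]
wrist_force: [0.4, -0.3, -3.9]
width: 0.0297
finger_force: 29.9
```

Request:
carry_out(steps=[[[0,0,0.003],0,1],[[0,0,0.0045],0,1],[[0,0,0.0055],0,1],[[0,0,0.0055],0,1],[[0,0,0.0055],0,1]])

```text
time: 31.08
tool_pos: [0.6378, -0.1083, 0.0228]
ee_rot: [-3.141, 0.0, -3.07]
wrist_force: [0.2, -0.4, -3.3]
width: 0.0296
finger_force: 29.9
```

Request:
carry_out(steps=[[[0,0,0.001],0,1],[[0,0,0.001],0,1],[[0,0,0.001],0,-0.2],[[0,0,0.001],0,-0.2],[[0,0,0.001],0,-0.2],[[0,0,-0.02],0,-0.2],[[0,0,-0.06],0,-0.2],[[0,0,-0.1],0,-0.2],[[0,0,-0.13],0,-0.2],[[0,0,-0.15],0,-0.2]])

```text
time: 32.33
tool_pos: [0.6384, -0.1084, 0.1753]
ee_rot: [-3.14, 0.003, -3.07]
wrist_force: [0.9, 0.1, 0.4]
width: 0.0565
finger_force: 0.0
```

```bash
python3 chk.py .638 -.1075 .034 pics/w7.png; python3 go.py .45 0 .3 184
```

```text
2737 (array([ 638.1, -108.4]), 72.0, 30.0, 5.1) [0.03932826 0.04063532 0.04190303]
[161.  29.] [120   0  73  58] (array([ 483.9, -255.5]), 56.7, 41.5, -73.0)
[333.  47.] [300   0  82  76] (array([ 480.2, -105.1]), 68.1, 54.2, 86.5)
[178. 188.] [139 145  60 120] (array([ 635. , -255.6]), 111.2, 53.5, -3.4)
[326. 208.] [299 174  51  90] (array([ 636.4, -107.1]), 87.6, 46.6, 2.9)
shift [ 0.1804  0.1217 -0.1234] roll 0.01 | at [ 0.6395 -0.1088  0.1782] -175.9 q6 -1.9 w 0.0562 F 0.0 t 32.38
```

View pics/w7.png

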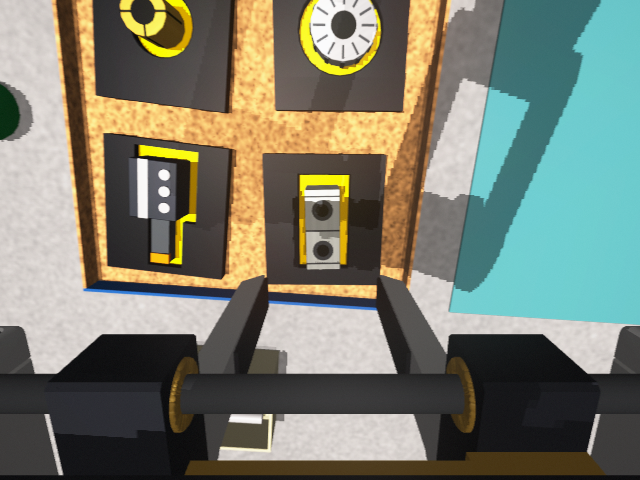

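The jaw lies flat in its recess at (322,225), within 2 mm of its centre, and the other three pieces (top left, top right, left) are seated. Nothing is touching the gripper, so I hand in.

```bash
python3 -c "
from bench import robot
print(robot.close_job())"
```

```text
the job is handed in; nothing more can be done
None
```

All four pieces measured within about 3 mm of their recess centres and looked flat and upright, holder bar in its slot; jar and screwdriver weren't touched, and I handed the job in at about 32 s (no verdict was returned).

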